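Line up the clean labware on the rail by height

ROBOT

A 6-joint arm with a two-finger parallel gripper is mounted at the origin on a cart in front of the work surface, level with it; the furniture and walls round the work are solid. World frame = base frame: x ahead of the robot, y to its left, z up, the work surface at z = 0. Lengths are in mm, angles in rad, forces in N, time in s.
With the tool pointing down it reaches from about 400 to 925 mm from the base axis. Payload 12.5 kg.
Tool frame: the origin (TCP) lies at the centre of the arm's flange, where the gripper is bolted on; the fingertips stand 190 mm ahead of it and the grasp point (between the pads) lies 171 mm ahead of it; z points along the fingers, y is the direction in which the jaws open and shut (so a half turn about z gives the same grasp; the last joint's range is limited). The gripper opens to 95 mm and grips with 3 to 60 N. Pads are 20 mm wide; open, the fingers measure 119 mm over their backs; the gripper's body (75 mm by 180 mm) begins 59 mm behind the grasp point.
Start: joints at [1.08, 0.491, 1.559, -0, 1.092, -0.106], TCP at [234.585, 579.305, 404.761] pointing down, gripper open.
Joint ranges: [-3.1, 3.1], [-0.84, 2.19], [0.05, 2.79], [-1.13, 4.28], [0.06, 2.93], [-2.69, 2.69]. Speed limits (rad/s): [2.22, 2.22, 2.79, 3.14, 3.14, 3.14].

INTERFACE

Orientations are given as [roll, pitch, yaw] about the fixed x, y, z axes, in that order (R = Rz(yaw) Ry(pitch) Rx(roll)).
In Python, from cell import env, optics gives the robot as it stands.
- The arm moves only by the tool apply_moves, never from a script. Its argument "commands" is a list of rows, each a list of 7 numbers: the turn, a rotation vector about the tool's x, y, z in degrees, then the shift along the tool's x, y, z in m, then the finger opening in m, from 0 to 0.0951. A call has 1 to 5 rows; each row shifts and turns the commanded pose from where the row before left it, along the tool's axes as they then stand; what a row does not reach is not made up. A row lasts 1/12 s, in which the tool goes at most 41.7 mm and 7.16 degrees, less where a joint would pass 70% of its speed; a pose out of reach is approached as far as the arm can. A call with a gripper value outside its range is refused whole. The fingers move at their own pace and stop on an object; the grip force is fixed at half the most. Time passes only in rows, so rows that do not move let the fingers close. It gives the time, the measured TCP pose, the force and the opening at its end, in the units of the state.
- env.state(): the state, without advancing time (a new reading comes with each control period).
- optics.read_camera(name): name is "side" or "top" or "wrist"; returns a dict with "color" (480x640x3 uint8, red, green, blue), "fx", "fy", "cx", "cy" (pixels), "eye" and "rotation" of the camera in the world; the wrist camera has in their place "T_tool_cam" (4x4, takes a point from camera to tool coordinates, whose origin is the TCP and whose axes are the flange's). Camera axes: x right, y up, looking along -z (the intrinsics and any distortion apply to the point x, -y, -z); pixel columns grow to the right and rows downward; lengths in mm; the calibration is good to about 2 mm. A picture is of the moment at which its call begins: read the wrist's pose just before it. There is no depth.
- env.job_done(): hands the job in, once; it reports no verdict.
The state is a dict: "t": time; "joints": joint angles; "qvel": joint speeds; "tau": joint torques, N m; "eef_pos": TCP position; "tcp_rot": TCP orientation; "ft_force": force on the tool from outside, world axes, zero at the start; "moment": the same for the moment, N m; "opening": opening from 0.0 (shut) to 1.0 (fully open).
Only numpy, scipy, OpenCV 4.12 (cv2) and the standard library are available. Lean on these libraries where they do the work, as an engineer would, in place of code of your own. Each camera call takes 0.05 s, during which the arm holds its last target. There are 200 camera calls.

TASK

Put the volumetric flask, the sample cup, the small beaker and the crucible that stand at the front of the bench away on the labware rail, one centred on each black seat, in order of height: the tallest on the seat next to the upright steel post, then each shorter one in turn, the shortest at the far end. Keep all four upright while you move them and leave them standing free; do not disturb the marker, tweezers, timer and tape lying about.

Things in the scene. Friction and masses are not known exactly. Their poses are not given: they have to be found in the camera images.
- flask: Volumetric flask of clear glass with a stopper in its long neck, the tallest: round foot 60 mm in diameter (bulb 63 mm) up to 40 mm high, then the slim straight neck, 19 mm in diameter; 171 mm high over the stopper; about 90 g. Grip it by the neck. Origin at the centre of its underside, z up; starts upright on the bench in front of the rail.
- cup: Clear plastic sample cup, open, mouth up, second tallest: 102 mm high, tapering from 61 mm across at the rim to 45 mm at the foot; about 12 g. Origin at the centre of its underside, z up; starts upright on the bench in front of the rail.
- beaker: Small clear glass beaker with a spout (along its own +x), mouth up, third tallest: 68 mm high, body 56 mm in diameter, 58 mm over the spout; about 41 g. Origin at the centre of its underside, z up; starts upright on the bench in front of the rail.
- crucible: White porcelain crucible, open, mouth up, the shortest: 38 mm high, 41 mm across at the rim, tapering to 31 mm at the foot, wall 2.5 mm; about 35 g. Origin at the centre of its underside, z up; starts upright on the bench in front of the rail.
- rail: Labware rail: a flat aluminium plate 110 x 460 mm, fixed to the bench, with a row of four round black rubber seats, 72 mm in diameter and flat, without rims. Origin on the bench under the plate's centre; its y axis runs along the row, x across it, z up. The seats' centres lie at x = 0, y = -142.5, -47.5, +47.5 and +142.5 mm; their tops are 12 mm above the bench.
- end_post: Grey end piece (70 x 34 mm) with an upright steel post, 14 mm in diameter with a ball on top, which stands 91 mm above the bench; fixed to the rail's plate at one end of the row, at y = +210 or -210 mm on the rail (it changes from start to start). The other end has the same flat end piece without a post. Origin on the post's axis, 10 mm above the bench. The seats lie 67.5, 162.5, 257.5 and 352.5 mm from the post's axis.
- marker: Bystander: white marker with a red cap, 146 mm long along its own y axis, 14 mm thick, lying between two of the four vessels. Origin at the centre of its underside.
- tweezers: Bystander: pale steel tweezers, 126 mm long along their own y axis, 8 mm thick, lying between two of the four vessels. Origin at the centre of the underside.
- timer: Bystander: small white lab timer, 62 x 62 x 19 mm, at the right of the bench. Origin at the centre of its underside.
- tape: Bystander: roll of masking tape, 104 mm across, 25 mm high, lying flat at the left of the bench. Origin at the centre of its underside.
There are look-alikes about, which are no part of the job. Of the things shaped like the crucible, the white one is meant.

How it is judged:
By the outcome, as a careful person would: the job done as asked, in the order asked, and still so for the second after the job is handed in, with the robot touching nothing.
It also fails if it takes over 99 s, if anything falls off the work surface, if the arm or the gripper's body presses on something with over 40 N, if the wrist force passes 120 N, or if a joint passes its speed limit or range.

## Working session

There is one attempt and no reset: what is moved stays moved. The work goes in short steps, Python scripts to look and compute and a tool call to move; the robot and the scene stay as the last step left them, time stands still between calls to the robot, and variables do not carry over. Pictures are saved under pics/ and viewed, about 12 in all and at most 16, crops included, and the job is handed in when it is done.

Besides the shell and the picture viewer there is one more tool, called after ">>>" by a JSON object that holds its "api" and its "payload", one argument or row to a line. apply_moves: Moves the arm, as the interface text tells. Its arguments: {"type":"object","properties":{"commands":{"type":"array","items":{"type":"array","items":{"type":"number"}}}},"required":["commands"]}

```bash
ls; mkdir -p pics; python3 - <<'E'
from cell import env, optics
import cv2
for n in("top","side"):
    c=optics.read_camera(n); cv2.imwrite(f"pics/{n}0.png",c["color"][:,:,::-1]); print({k:v for k,v in c.items() if k!="color"})
print(env.state())
E
```

```text
pics
{'fx': 533.100832524944, 'fy': 533.100832524944, 'cx': 320.73289901458605, 'cy': 240.46208693923674, 'eye': array([ 312.61882466,   29.67459945, 1603.42657134]), 'rotation': array([ 0.15273444,  0.00921971, -1.58026947])}
{'fx': 495.3259384622227, 'fy': 495.3259384622227, 'cx': 306.1667601030367, 'cy': 240.39734330036896, 'eye': array([ 139.1188308 , -853.67591091,  621.08060361]), 'rotation': array([ 1.06085483, -0.01464261, -0.43468005])}
{'t': 0.1, 'joints': array([ 1.08042099e+00,  4.91474768e-01,  1.55938138e+00, -1.24263649e-05,
        1.09167299e+00, -1.05610765e-01]), 'qvel': array([ 1.09889755e-03, -1.43926689e-03, -2.30352578e-03,  4.08800825e-04,
       -1.28924829e-03,  1.15939929e-05]), 'tau': array([ 2.93038473e-03, -6.13624191e+01, -2.58606094e+01,  6.94018649e-02,
        4.70126560e-02, -4.60403351e-05]), 'eef_pos': array([234.56110676, 579.28559596, 404.23777912]), 'tcp_rot': array([-3.14066023e+00, -8.77579996e-05,  2.75683378e+00]), 'ft_force': array([-0.47766216, -0.06856318, -0.26205955]), 'moment': array([0.04611342, 0.0141502 , 0.00013611]), 'opening': 1.0006040237850378}
```

View pics/top0.png

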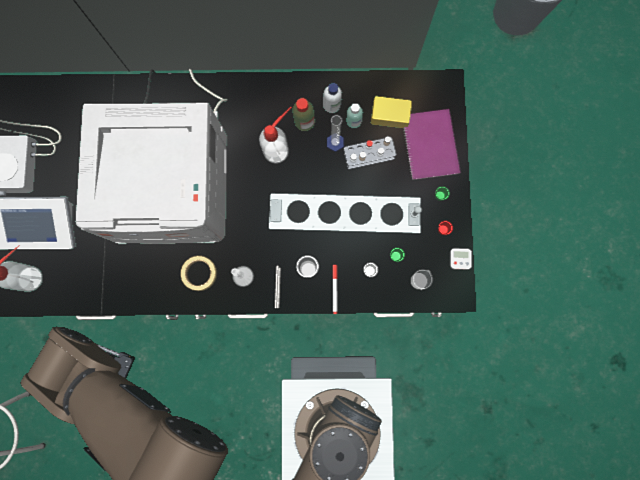

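View pics/side0.png

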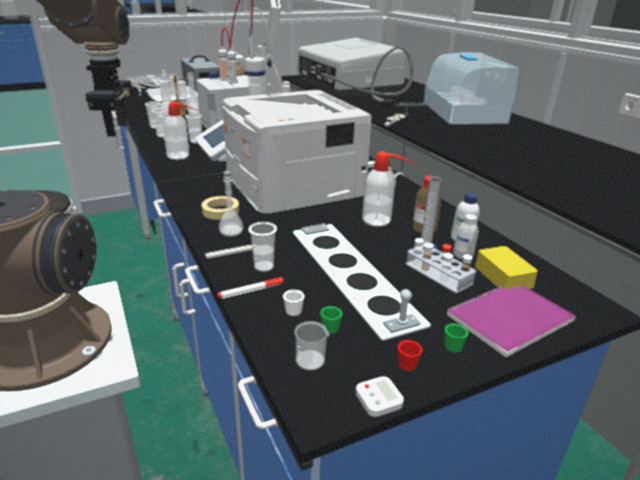

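The top view shows the rail seats at (298..392, 212) with the post at (416,212), so the flask goes on the right-hand seat. The flask is at (243,276), the cup at (307,266), the crucible at (371,269) and the beaker at (422,279). Crucible-shaped things are white (371,269), green (397,255), green (443,193) and red (445,228). The task says white, so (371,269) is the one meant.

```bash
cat > h.py <<'E'
import numpy as np, cv2
from scipy.spatial.transform import Rotation as Ro
from cell import env, optics
def cam(n):
    s=env.state() if n=="wrist" else None
    c=optics.read_camera(n)
    if s is None: c["R"]=Ro.from_euler("xyz",c["rotation"]).as_matrix()
    else:
        Rt=Ro.from_euler("xyz",s["tcp_rot"]).as_matrix(); T=np.array(c["T_tool_cam"])
        c["R"]=Rt@T[:3,:3]; c["eye"]=Rt@T[:3,3]+s["eef_pos"]
    return c
def ray(c,u,v): return c["R"]@np.array([(u-c["cx"])/c["fx"],-(v-c["cy"])/c["fy"],-1.])
def onz(c,u,v,z):
    d=ray(c,u,v); return c["eye"]+d*(z-c["eye"][2])/d[2]
def proj(c,p):
    q=c["R"].T@(np.asarray(p,float)-c["eye"]); return np.array([c["cx"]-c["fx"]*q[0]/q[2],c["cy"]+c["fy"]*q[1]/q[2]])
def save(c,f,box=None,k=1):
    im=c["color"][:,:,::-1]
    if box: im=im[box[1]:box[3],box[0]:box[2]]
    cv2.imwrite("pics/"+f,cv2.resize(im,None,fx=k,fy=k,interpolation=cv2.INTER_CUBIC))
E
python3 - <<'E'
from h import *
c=cam("top"); s=cam("side")
g=cv2.cvtColor(c["color"],cv2.COLOR_RGB2GRAY)
# seats: dark blobs inside bright rail
m=np.zeros_like(g); m[190:236,266:424]=(g[190:236,266:424]<90)*255
n,l,st,ce=cv2.connectedComponentsWithStats(m)
for i in range(1,n):
    if 200<st[i,4]<600: print("seat",ce[i].round(1),st[i],onz(c,*ce[i],12).round(1))
for nm,(u,v),z in (("flask",(243,276),20),("cup",(307,266),100),("cru",(371,269),38),("beak",(422,279),50),("post",(417,211),85)):
    print(nm,onz(c,u,v,z).round(1))
save(c,"top1.png",(170,180,480,320),2.5)
w=optics.read_camera("wrist"); print({k:v for k,v in w.items() if k!="color"})
E
```

```text
seat [298.  211.2] [288 201  21  22 367] [648.8 110.5  12. ]
seat [329.1 212. ] [319 202  21  21 370] [645.2  15.9  12. ]
seat [360.1 212.8] [350 202  22  22 368] [641.5 -78.7  12. ]
seat [391.4 213.7] [381 203  22  22 373] [ 637.8 -173.6   12. ]
flask [451.9 274.5  20. ]
cup [471.4  80.9 100. ]
cru [ 467.1 -105.4   38. ]
beak [ 435.2 -252.    50. ]
post [ 629.9 -238.7   85. ]
{'fx': 409.5610690961024, 'fy': 409.5610690961024, 'cx': 318.1937764309745, 'cy': 239.21065657237642, 'T_tool_cam': array([[-3.55417841e-04,  9.60429278e-01,  2.78523745e-01,
         7.79806553e+01],
       [ 9.99999868e-01,  2.38053529e-04,  4.55200742e-04,
         4.68414022e-01],
       [ 3.70884560e-04,  2.78523870e-01, -9.60429235e-01,
         2.14593345e+01],
       [ 0.00000000e+00,  0.00000000e+00,  0.00000000e+00,
         1.00000000e+00]])}
```

View pics/top1.png

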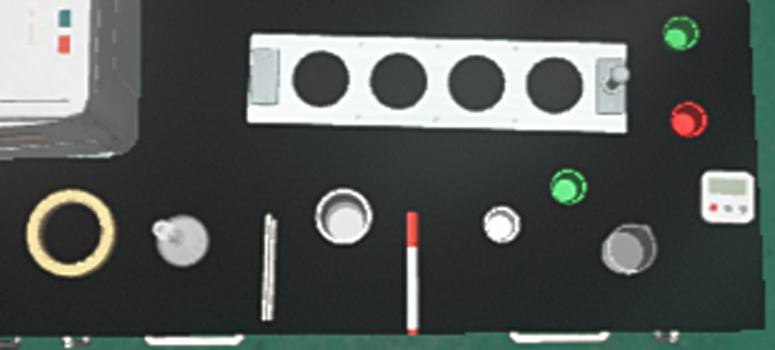

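The crop confirms the white crucible at full-image (371,270); the green and red ones are decoys. Next I'll look at the flask with the wrist camera, jaws turned across the rail.

```bash
cat >> h.py <<'E'
def plan(p,yaw=np.pi/2,n=None,start=None,y0=None):
    """rows (tool frame) from the measured pose to TCP p, tool down"""
    s=env.state(); a=np.array(s["eef_pos"]) if start is None else np.array(start,float); y=s["tcp_rot"][2] if y0 is None else y0
    p=np.array(p,float); dy=(yaw-y+np.pi)%(2*np.pi)-np.pi
    n=n or int(max(np.ceil(np.linalg.norm(p-a)/36),np.ceil(abs(np.degrees(dy))/6.5),1))
    d=(p-a)/n; out=[]
    for i in range(n):
        q=y+dy*i/n; c,s_=np.cos(q),np.sin(q)
        out.append([0,0,round(-np.degrees(dy)/n,1),*np.round([(d[0]*c+d[1]*s_)/1000,(d[0]*s_-d[1]*c)/1000,-d[2]/1000],4)])
    for r in out: print([float(x) for x in r])
E
python3 -c "
from h import *
plan((455,250,404),n=12)"
```

```text
[0.0, 0.0, 5.7, -0.0273, -0.0185, 0.0]
[0.0, 0.0, 5.7, -0.029, -0.0158, 0.0]
[0.0, 0.0, 5.7, -0.0304, -0.0128, 0.0]
[0.0, 0.0, 5.7, -0.0316, -0.0097, 0.0]
[0.0, 0.0, 5.7, -0.0324, -0.0066, 0.0]
[0.0, 0.0, 5.7, -0.0329, -0.0034, 0.0]
[0.0, 0.0, 5.7, -0.033, -0.0001, 0.0]
[0.0, 0.0, 5.7, -0.0329, 0.0032, 0.0]
[0.0, 0.0, 5.7, -0.0324, 0.0064, 0.0]
[0.0, 0.0, 5.7, -0.0316, 0.0095, 0.0]
[0.0, 0.0, 5.7, -0.0305, 0.0126, 0.0]
[0.0, 0.0, 5.7, -0.0291, 0.0156, 0.0]
```

>>> {"api": "apply_moves", "payload": {
  "commands": [
    [0,0,5.7,-0.027,-0.018,0,0.095],
    [0,0,5.7,-0.029,-0.016,0,0.095],
    [0,0,5.7,-0.03,-0.013,0,0.095],
    [0,0,5.7,-0.032,-0.01,0,0.095],
    [0,0,5.7,-0.032,-0.007,0,0.095]
  ]
}}

```text
t: 0.67
eef_pos: [325.7, 440.6, 404.7]
tcp_rot: [3.142, 0.0, 2.255]
ft_force: [0.7, 0.0, -0.1]
opening: 1.001
```

>>> {"api": "apply_moves", "payload": {
  "commands": [
    [0,0,5.7,-0.033,-0.003,0,0.095],
    [0,0,5.7,-0.033,0,0,0.095],
    [0,0,5.7,-0.033,0.003,0,0.095],
    [0,0,5.7,-0.032,0.006,0,0.095],
    [0,0,5.7,-0.032,0.01,0,0.095]
  ]
}}

```text
t: 1.08
eef_pos: [417.3, 302.9, 404.8]
tcp_rot: [3.141, -0.0, 1.757]
ft_force: [0.2, 0.5, -0.7]
opening: 1.001
```

>>> {"api": "apply_moves", "payload": {
  "commands": [
    [0,0,5.7,-0.03,0.013,0,0.095],
    [0,0,5.7,-0.029,0.016,0,0.095],
    [0,0,0,0,0,0,0.095]
  ]
}}

```text
t: 1.33
eef_pos: [456.3, 246.5, 404.7]
tcp_rot: [3.141, 0.0, 1.553]
ft_force: [0.0, 0.6, -0.1]
opening: 0.996
```

```bash
python3 - <<'E'
from h import *
c=cam("wrist"); np.save("w1.npy",{k:c[k] for k in c},allow_pickle=True)
s=env.state();print(s["t"],s["eef_pos"],s["tcp_rot"])
save(c,"w1.png")
for p in ((452,274,0),(452,274,171),(471,81,102)): print(proj(c,p))
E
```

```text
1.3833 [455.13016609 247.97292726 404.68936835] [3.14144438e+00 6.06211599e-06 1.55831839e+00]
[311.90757918 177.45410027]
[307.53378959 220.55137906]
[338.36018244 427.88570925]
```

View pics/w1.png

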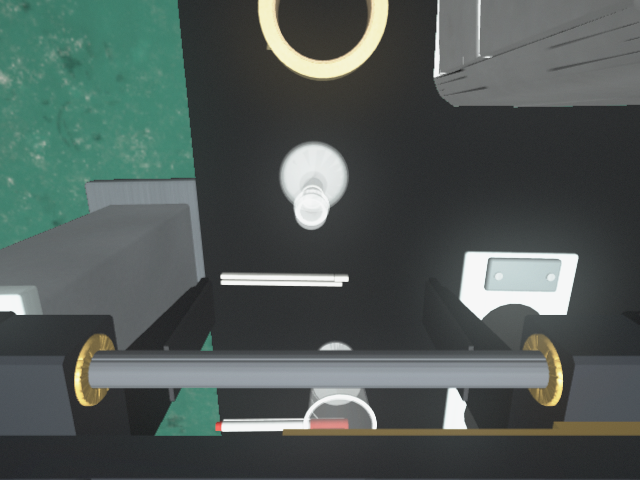

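The wrist view shows the flask foot centred at about (314,175) and its stopper top at about (311,206). The tape is at (323,10) and the tweezers at (285,280), clear of the jaws.

```bash
python3 - <<'E'
from h import *
c=np.load("w1.npy",allow_pickle=True).item()
hsv=cv2.cvtColor(c["color"],cv2.COLOR_RGB2GRAY)
m=np.zeros_like(hsv); m[130:245,260:370]=(hsv[130:245,260:370]>75)*255
cs,_=cv2.findContours(m,0,1); k=max(cs,key=cv2.contourArea)
x,y,w,h=cv2.boundingRect(k); print(x,y,w,h)
p=k[:,0,:].astype(float); up=p[p[:,1]<185]   # foot part
(e,r)=cv2.minEnclosingCircle(up[:,None].astype(np.float32)); print("foot",e,r, onz(c,*e,18), "r mm",r*(c["eye"][2]-18)/c["fx"])
lo=p[p[:,1]>205]; (e2,r2)=cv2.minEnclosingCircle(lo[:,None].astype(np.float32)); print("stop",e2,r2,onz(c,*e2,169))
# base plane via topmost + sides: width-based centre
print(onz(c,x+w/2,175,20))
cv2.imwrite("pics/m.png",m)
E
```

```text
279 141 70 89
foot (313.3982238769531, 175.47787475585938) 35.211185455322266 [453.66070633 278.13332278  18.        ] r mm 31.401454708173276
stop (312.5, 210.45652770996094) 20.002864837646484 [454.72896134 279.00699683 169.        ]
[454.22665329 278.80216665  20.        ]
```

>>> {"api": "apply_moves", "payload": {
  "commands": [
    [0,0,-0.7,0.0305,-0.0005,0,0.095],
    [0,0,0,0,0,0.03,0.06],
    [0,0,0,0,0,0.03,0.06],
    [0,0,0,0,0,0.03,0.06],
    [0,0,0,0,0,0.022,0.06]
  ]
}}

```text
t: 1.8
eef_pos: [452.6, 281.2, 290.7]
tcp_rot: [-3.14, 0.0, 1.578]
ft_force: [0.4, 0.3, 1.0]
opening: 0.777
```

>>> {"api": "apply_moves", "payload": {
  "commands": [
    [0,0,0,0,0,0,0.05],
    [0,0,0,0,0,0,0.03],
    [0,0,0,0,0,0,0.015],
    [0,0,0,0,0,0,0.01],
    [0,0,0,0,0,0,0.01]
  ]
}}

```text
t: 2.22
eef_pos: [453.7, 280.6, 294.2]
tcp_rot: [3.139, -0.001, 1.576]
ft_force: [-0.1, 1.2, 0.7]
opening: 0.425
```

>>> {"api": "apply_moves", "payload": {
  "commands": [
    [0,0,0,0,0,0,0.0],
    [0,0,0,0,0,0,0.0],
    [0,0,0,0,0,0,0.0],
    [0,0,0,0,0,0,0.0],
    [0,0,0,0,0,0,0.0]
  ]
}}

```text
t: 2.63
eef_pos: [453.6, 280.4, 293.0]
tcp_rot: [3.141, -0.0, 1.575]
ft_force: [-0.6, 0.7, 3.0]
opening: 0.197
```

>>> {"api": "apply_moves", "payload": {
  "commands": [
    [0,0,0,0,0,-0.002,0.0],
    [0,0,0,0,0,-0.005,0.0],
    [0,0,0,0,0,-0.01,0.0],
    [0,0,0,0,0,0,0.0],
    [0,0,0,0,0,0,0.0]
  ]
}}

```text
t: 3.05
eef_pos: [453.6, 280.5, 310.5]
tcp_rot: [3.14, -0.001, 1.575]
ft_force: [-0.7, 0.1, -0.4]
opening: 0.199
```

```bash
python3 - <<'E'
from h import *
s=env.state();print(s)
plan((600,180,418))
plan((637.8,-173.6,418),start=(600,180,418))
E
```

```text
{'t': 3.05, 'joints': array([4.29840683e-01, 4.83213825e-01, 1.88437363e+00, 5.16274039e-05,
       7.72505614e-01, 4.25348166e-01]), 'qvel': array([-0.0004419 ,  0.01243285,  0.01120372,  0.00230262, -0.00906966,
       -0.00100241]), 'tau': array([ 6.93713679e-03, -5.52153862e+01, -1.98783320e+01,  6.29749428e-02,
        1.16445262e-01,  4.30593864e-04]), 'eef_pos': array([453.62863782, 280.45409114, 310.50906503]), 'tcp_rot': array([ 3.14024158e+00, -6.51657281e-04,  1.57525234e+00]), 'ft_force': array([-0.72730261,  0.05209644, -0.43596475]), 'moment': array([-0.10803483,  0.05815996,  0.03839098]), 'opening': 0.19905187058996027}
[0.0, 0.0, 0.0, -0.0169, 0.0243, -0.0179]
[0.0, 0.0, 0.0, -0.0168, 0.0243, -0.0179]
[0.0, 0.0, 0.0, -0.0168, 0.0243, -0.0179]
[0.0, 0.0, 0.0, -0.0168, 0.0244, -0.0179]
[0.0, 0.0, 0.0, -0.0168, 0.0244, -0.0179]
[0.0, 0.0, 0.0, -0.0168, 0.0244, -0.0179]
[0.0, 0.0, 0.0, -0.0354, 0.0036, -0.0]
[0.0, 0.0, 0.0, -0.0354, 0.0036, -0.0]
[0.0, 0.0, 0.0, -0.0354, 0.0037, -0.0]
[0.0, 0.0, 0.0, -0.0354, 0.0037, -0.0]
[0.0, 0.0, 0.0, -0.0354, 0.0037, -0.0]
[0.0, 0.0, 0.0, -0.0354, 0.0037, -0.0]
[0.0, 0.0, 0.0, -0.0354, 0.0037, -0.0]
[0.0, 0.0, 0.0, -0.0354, 0.0037, -0.0]
[0.0, 0.0, 0.0, -0.0354, 0.0037, -0.0]
[0.0, 0.0, 0.0, -0.0354, 0.0038, -0.0]
```

>>> {"api": "apply_moves", "payload": {
  "commands": [
    [0,0,0,0,0.005,-0.02,0],
    [0,0,0,0,0.01,-0.028,0],
    [0,0,0,0,0.015,-0.03,0],
    [0,0,0,-0.01,0.02,-0.03,0],
    [0,0,0,-0.018,0.022,0,0]
  ]
}}

```text
t: 3.47
eef_pos: [526.2, 253.6, 423.5]
tcp_rot: [3.134, -0.003, 1.577]
ft_force: [0.4, 0.4, 0.1]
opening: 0.2
```

>>> {"api": "apply_moves", "payload": {
  "commands": [
    [0,0,0,-0.022,0.022,0,0],
    [0,0,0,-0.027,0.022,0,0],
    [0,0,0,-0.03,0.022,0,0],
    [0,0,0,-0.032,0.022,0,0],
    [0,0,0,-0.035,0.01,0,0]
  ]
}}

```text
t: 3.88
eef_pos: [626.1, 105.7, 417.2]
tcp_rot: [3.141, -0.0, 1.576]
ft_force: [1.6, -0.2, -0.7]
opening: 0.196
```

>>> {"api": "apply_moves", "payload": {
  "commands": [
    [0,0,0,-0.035,0.004,0,0],
    [0,0,0,-0.035,0.004,0,0],
    [0,0,0,-0.035,0.003,0,0],
    [0,0,0,-0.035,0.003,0,0],
    [0,0,0,-0.035,0,0,0]
  ]
}}

```text
t: 4.3
eef_pos: [639.2, -69.6, 417.4]
tcp_rot: [-3.141, -0.0, 1.575]
ft_force: [-0.3, -0.0, -0.2]
opening: 0.198
```

>>> {"api": "apply_moves", "payload": {
  "commands": [
    [0,0,0,-0.035,0,0,0],
    [0,0,0,-0.03,0,0,0],
    [0,0,0,-0.025,0,0,0],
    [0,0,0,-0.015,0,0,0],
    [0,0,0,-0.006,0,0,0]
  ]
}}

```text
t: 4.72
eef_pos: [639.5, -180.7, 417.3]
tcp_rot: [-3.141, -0.0, 1.573]
ft_force: [-0.1, 0.8, 0.1]
opening: 0.199
```

>>> {"api": "apply_moves", "payload": {
  "commands": [
    [0,0,0,0,0,0,0],
    [0,0,0,0,0,0,0],
    [0,0,0,0,0,0,0]
  ]
}}

```text
t: 4.97
eef_pos: [639.8, -177.4, 417.7]
tcp_rot: [-3.142, -0.0, 1.576]
ft_force: [0.0, 0.2, -0.8]
opening: 0.198
```

```bash
python3 - <<'E'
from h import *
c=cam("wrist"); np.save("w2.npy",c,allow_pickle=True)
s=env.state();print(s["t"],s["eef_pos"],s["tcp_rot"],s["opening"])
save(c,"w2.png")
for p in ((637.8,-173.6,12),(641.5,-78.7,12),(645.2,15.9,12)): print(proj(c,p))
E
```

```text
5.0167 [ 639.78101775 -177.32772044  417.83209258] [ 3.14150047e+00 -2.62705797e-04  1.57669317e+00] 0.1991646075328097
[315.39892441 202.56310246]
[319.93230757  97.24563178]
[325.17192169 -24.1486241 ]
```

View pics/w2.png

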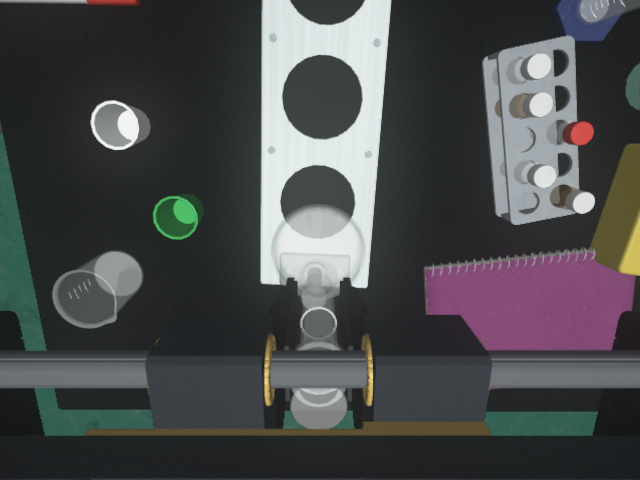

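The wrist view shows seat 2 at (322,97), seat 1 at (318,200) partly behind the held flask, the white crucible rim at (115,125) and the beaker rim at (85,298). I'll measure the rail from this and also get first estimates of the crucible and beaker.

```bash
python3 - <<'E'
from h import *
c=np.load("w2.npy",allow_pickle=True).item(); g=cv2.cvtColor(c["color"],cv2.COLOR_RGB2GRAY)
def fitworld(mask,z,sel=None):
    cs,_=cv2.findContours(mask.astype(np.uint8)*255,0,1); k=max(cs,key=cv2.contourArea)[:,0,:].astype(float)
    if sel: k=k[sel(k)]
    P=np.array([onz(c,u,v,z)[:2] for u,v in k])
    A=np.c_[2*P,np.ones(len(P))]; s=np.linalg.lstsq(A,(P**2).sum(1),rcond=None)[0]
    return s[:2].round(1), round(float(np.sqrt(s[2]+s[0]**2+s[1]**2)),1)
def box(x0,y0,x1,y1,cond):
    m=np.zeros(g.shape,bool); m[y0:y1,x0:x1]=cond[y0:y1,x0:x1]; return m
print("seat2",fitworld(box(275,45,370,145,g<110),12))
print("seat1",fitworld(box(275,155,365,230,g<110),12,lambda k:k[:,1]<200))
print("cruc rim",fitworld(box(80,90,160,160,g>100),38,lambda k:k[:,0]<118))
print("beak rim", onz(c,84,298,68),"foot",onz(c,117,276,3))
E
```

```text
seat2 (array([643.2, -79. ]), 34.7)
seat1 (array([ 639.6, -173.5]), 34.6)
cruc rim (array([ 468.4, -103.2]), 20.0)
beak rim [ 436.94209637 -248.06000977   68.        ] foot [ 434.37525564 -252.92667469    3.        ]
```

>>> {"api": "apply_moves", "payload": {
  "commands": [
    [0,0,0,0.005,0,0.015,0],
    [0,0,0,0,0,0.03,0],
    [0,0,0,0,0,0.03,0],
    [0,0,0,0,0,0.02,0],
    [0,0,0,0,0,0.01,0]
  ]
}}

```text
t: 5.43
eef_pos: [639.4, -172.4, 310.1]
tcp_rot: [-3.138, -0.001, 1.577]
ft_force: [-0.2, -0.0, -1.0]
opening: 0.198
```

>>> {"api": "apply_moves", "payload": {
  "commands": [
    [0,0,0,0,0,0.004,0],
    [0,0,0,0,0,0.001,0],
    [0,0,0,0,0,0,0],
    [0,0,0,0,0,0,0]
  ]
}}

```text
t: 5.77
eef_pos: [639.9, -173.7, 309.1]
tcp_rot: [3.14, 0.001, 1.575]
ft_force: [0.4, -0.2, -0.3]
opening: 0.195
```

```bash
python3 - <<'E'
from h import *
s=env.state();print(s["t"],s["eef_pos"],s["tcp_rot"],s["ft_force"])
E
```

```text
5.7667 [ 639.85824906 -173.65007748  309.11967851] [3.13963952e+00 6.24029279e-04 1.57541001e+00] [ 0.43769867 -0.24020483 -0.33164842]
```

>>> {"api": "apply_moves", "payload": {
  "commands": [
    [0,0,0,0,0,0.0015,0],
    [0,0,0,0,0,0.001,0],
    [0,0,0,0,0,0,0]
  ]
}}

```text
t: 6.02
eef_pos: [639.6, -173.8, 305.5]
tcp_rot: [3.141, 0.0, 1.575]
ft_force: [-0.9, -0.2, -0.6]
opening: 0.197
```

>>> {"api": "apply_moves", "payload": {
  "commands": [
    [0,0,0,0,0,0.001,0],
    [0,0,0,0,0,0,0]
  ]
}}

```text
t: 6.18
eef_pos: [639.6, -173.9, 304.9]
tcp_rot: [3.141, 0.0, 1.575]
ft_force: [-1.1, -0.1, 4.3]
opening: 0.197
```

>>> {"api": "apply_moves", "payload": {
  "commands": [
    [0,0,0,0,0,0.001,0],
    [0,0,0,0,0,0,0]
  ]
}}

```text
t: 6.35
eef_pos: [639.6, -173.8, 305.0]
tcp_rot: [3.14, 0.001, 1.575]
ft_force: [-4.7, 1.6, 11.8]
opening: 0.192
```

>>> {"api": "apply_moves", "payload": {
  "commands": [
    [0,0,0,0,0,-0.0005,0.055],
    [0,0,0,0,0,0,0.055],
    [0,0,0,0,0,0,0.055],
    [0,0,0,0,0,0,0.055],
    [0,0,0,0,0,0,0.055]
  ]
}}

```text
t: 6.77
eef_pos: [639.6, -173.8, 303.5]
tcp_rot: [-3.141, -0.0, 1.575]
ft_force: [-0.2, -0.1, -0.8]
opening: 0.491
```

>>> {"api": "apply_moves", "payload": {
  "commands": [
    [0,0,0,0,0,0,0.055],
    [0,0,0,0,0,-0.015,0.055],
    [0,0,0,0,0,-0.03,0.055],
    [0,0,0,0,0,-0.03,0.055],
    [0,0,0,0,0,-0.03,0.055]
  ]
}}

```text
t: 7.18
eef_pos: [639.6, -173.8, 409.7]
tcp_rot: [-3.141, -0.0, 1.575]
ft_force: [0.1, 0.1, 0.4]
opening: 0.576
```

```bash
python3 - <<'E'
from h import *
s=env.state();print(s["opening"])
plan((470,45,409),n=10)
E
```

```text
0.5764468332690739
[0.0, 0.0, 0.0, 0.022, -0.0169, 0.0001]
[0.0, 0.0, 0.0, 0.0219, -0.0169, 0.0001]
[0.0, 0.0, 0.0, 0.0219, -0.0169, 0.0001]
[0.0, 0.0, 0.0, 0.0219, -0.0169, 0.0001]
[0.0, 0.0, 0.0, 0.0219, -0.0169, 0.0001]
[0.0, 0.0, 0.0, 0.0219, -0.0169, 0.0001]
[0.0, 0.0, 0.0, 0.0219, -0.0169, 0.0001]
[0.0, 0.0, 0.0, 0.0219, -0.0169, 0.0001]
[0.0, 0.0, 0.0, 0.0219, -0.0169, 0.0001]
[0.0, 0.0, 0.0, 0.0219, -0.0169, 0.0001]
```

>>> {"api": "apply_moves", "payload": {
  "commands": [
    [0,0,0,0.015,-0.011,0,0.095],
    [0,0,0,0.022,-0.017,0,0.095],
    [0,0,0,0.024,-0.018,0,0.095],
    [0,0,0,0.024,-0.018,0,0.095],
    [0,0,0,0.024,-0.018,0,0.095]
  ]
}}

```text
t: 7.6
eef_pos: [556.1, -64.3, 408.6]
tcp_rot: [-3.142, -0.0, 1.575]
ft_force: [-0.4, 0.6, 0.5]
opening: 0.871
```

>>> {"api": "apply_moves", "payload": {
  "commands": [
    [0,0,0,0.024,-0.018,0,0.095],
    [0,0,0,0.024,-0.018,0,0.095],
    [0,0,0,0.024,-0.019,0,0.095],
    [0,0,0,0.022,-0.018,0,0.095],
    [0,0,0,0.016,-0.014,0,0.095]
  ]
}}

```text
t: 8.02
eef_pos: [468.1, 45.9, 408.8]
tcp_rot: [-3.141, -0.0, 1.576]
ft_force: [-0.0, -0.2, 1.2]
opening: 0.998
```

>>> {"api": "apply_moves", "payload": {
  "commands": [
    [0,0,0,0,0,0,0.095],
    [0,0,0,0,0,0,0.095],
    [0,0,0,0,0,0,0.095]
  ]
}}

```text
t: 8.27
eef_pos: [470.2, 44.2, 408.9]
tcp_rot: [3.141, 0.0, 1.575]
ft_force: [-0.2, 0.2, 0.2]
opening: 0.997
```

```bash
cat >> h.py <<'E'
def circ(c,k,z):
    P=np.array([onz(c,u,v,z)[:2] for u,v in k])
    A=np.c_[2*P,np.ones(len(P))]; s=np.linalg.lstsq(A,(P**2).sum(1),rcond=None)[0]
    return s[:2].round(1), round(float(np.sqrt(s[2]+s[0]**2+s[1]**2)),1)
E
python3 - <<'E'
from h import *
c=cam("wrist"); np.save("w3.npy",c,allow_pickle=True)
s=env.state();print(s["t"],s["eef_pos"],s["tcp_rot"],s["opening"])
save(c,"w3.png"); print(proj(c,(473,81,102)))
E
```

```text
8.3167 [470.28168894  43.94950254 408.76200686] [3.14106480e+00 5.68646971e-05 1.57476231e+00] 0.9992025893094929
[321.02443628 182.96668352]
```

View pics/w3.png

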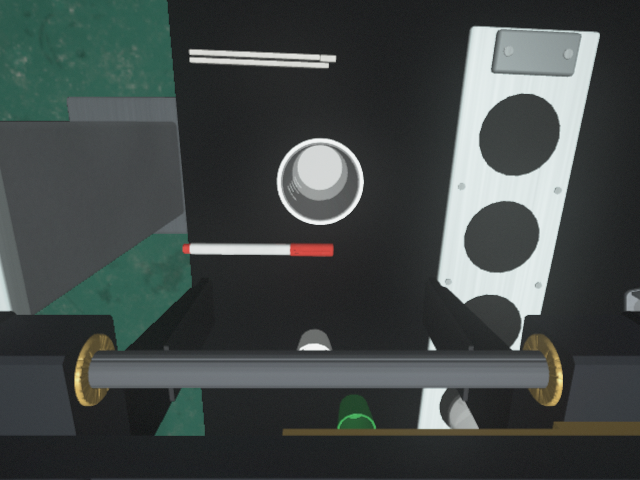

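The wrist view shows the cup rim at (320,181), with its foot at (320,168). Seats 4 and 3 are at (519,134) and (502,237), the tweezers at (262,58) and the marker at (260,249). I'll compute the cup and the left seats.

```bash
python3 - <<'E'
from h import *
c=np.load("w3.npy",allow_pickle=True).item(); g=cv2.cvtColor(c["color"],cv2.COLOR_RGB2GRAY)
def big(x0,y0,x1,y1,cond):
    m=np.zeros(g.shape,np.uint8); m[y0:y1,x0:x1]=cond[y0:y1,x0:x1]*255
    return max(cv2.findContours(m,0,1)[0],key=cv2.contourArea)[:,0,:].astype(float)
print("cup",circ(c,big(265,130,375,232,g>110),102))
print("seat4",circ(c,big(475,88,565,180,g<110),12)); print("seat3",circ(c,big(460,197,543,277,g<110),12))
for u0,u1,v0,v1,z in((180,345,40,75,8),(180,345,235,262,14)):
    k=big(u0,v0,u1,v1,g>110); print(k.min(0),k.max(0),onz(c,k[:,0].max(),k[:,1].mean(),z))
E
```

```text
cup (array([472.1,  81.5]), 30.1)
seat4 (array([649.5, 111. ]), 34.7)
seat3 (array([645.8,  16.6]), 34.7)
[189.  49.] [335.  67.] [485.10430807 174.0585148    8.        ]
[183. 243.] [331. 254.] [483.68978583   4.53006197  14.        ]
```

>>> {"api": "apply_moves", "payload": {
  "commands": [
    [0,0,0,0.02,0.001,0,0.095],
    [0,0,0,0.0175,0.0005,0.01,0.095],
    [0,0,0,0,0,0.025,0.095],
    [0,0,0,0,0,0.035,0.095],
    [0,0,0,0,0,0.035,0.095]
  ]
}}

```text
t: 8.73
eef_pos: [471.6, 81.5, 302.9]
tcp_rot: [3.139, -0.0, 1.575]
ft_force: [0.7, 0.5, 0.3]
opening: 1.002
```

>>> {"api": "apply_moves", "payload": {
  "commands": [
    [0,0,0,0,0,0.035,0.095],
    [0,0,0,0,0,0.025,0.095],
    [0,0,0,0,0,0.013,0.095],
    [0,0,0,0,0,0,0.07],
    [0,0,0,0,0,0,0.06]
  ]
}}

```text
t: 9.15
eef_pos: [471.6, 81.4, 230.2]
tcp_rot: [-3.14, 0.0, 1.574]
ft_force: [-0.3, -1.1, 1.4]
opening: 0.912
```

>>> {"api": "apply_moves", "payload": {
  "commands": [
    [0,0,0,0,0,0,0.045],
    [0,0,0,0,0,0,0.045],
    [0,0,0,0,0,0,0.045],
    [0,0,0,0,0,0,0.045],
    [0,0,0,0,0,0,0.045]
  ]
}}

```text
t: 9.57
eef_pos: [471.2, 82.0, 231.5]
tcp_rot: [3.14, -0.0, 1.575]
ft_force: [-1.1, -0.6, 6.8]
opening: 0.612
```

>>> {"api": "apply_moves", "payload": {
  "commands": [
    [0,0,0,0,0,0,0.045],
    [0,0,0,0,0,0,0.045],
    [0,0,0,0,0,0,0.045]
  ]
}}

```text
t: 9.82
eef_pos: [471.2, 82.0, 231.5]
tcp_rot: [3.14, -0.0, 1.575]
ft_force: [-0.3, -0.9, 7.1]
opening: 0.61
```

>>> {"api": "apply_moves", "payload": {
  "commands": [
    [0,0,0,0,0,-0.005,0.045],
    [0,0,0,0,0,-0.015,0.045],
    [0,0,0,0,0,-0.025,0.045],
    [0,0,0,0,0,-0.025,0.045],
    [0,0,0,-0.01,0.011,0,0.045]
  ]
}}

```text
t: 10.23
eef_pos: [481.4, 72.9, 304.7]
tcp_rot: [3.137, -0.0, 1.577]
ft_force: [1.4, 0.1, 0.7]
opening: 0.611
```

>>> {"api": "apply_moves", "payload": {
  "commands": [
    [0,0,0,-0.02,0.021,0,0.045],
    [0,0,0,-0.025,0.027,0,0.045],
    [0,0,0,-0.025,0.027,0,0.045],
    [0,0,0,-0.025,0.027,0,0.045],
    [0,0,0,-0.025,0.027,0,0.045]
  ]
}}

```text
t: 10.65
eef_pos: [612.7, -49.1, 300.6]
tcp_rot: [-3.142, -0.0, 1.575]
ft_force: [0.4, 1.0, 0.3]
opening: 0.611
```

>>> {"api": "apply_moves", "payload": {
  "commands": [
    [0,0,0,-0.02,0.021,0,0.045],
    [0,0,0,-0.01,0.011,0,0.045],
    [0,0,0,0,0,0,0.045],
    [0,0,0,0,0,0,0.045]
  ]
}}

```text
t: 10.98
eef_pos: [643.6, -77.8, 299.9]
tcp_rot: [-3.141, -0.0, 1.574]
ft_force: [0.1, -0.5, -0.7]
opening: 0.611
```

```bash
python3 - <<'E'
from h import *
c=cam("wrist")
s=env.state();print(s["t"],s["eef_pos"],s["tcp_rot"],s["opening"])
save(c,"w4.png")
t=cam("side"); save(t,"s4.png",(200,160,460,380),3)
E
```

```text
11.0333 [643.19411955 -77.12276794 300.14441526] [-3.14032548e+00 -4.79640662e-04  1.57496666e+00] 0.6150422681685731
```

View pics/s4.png

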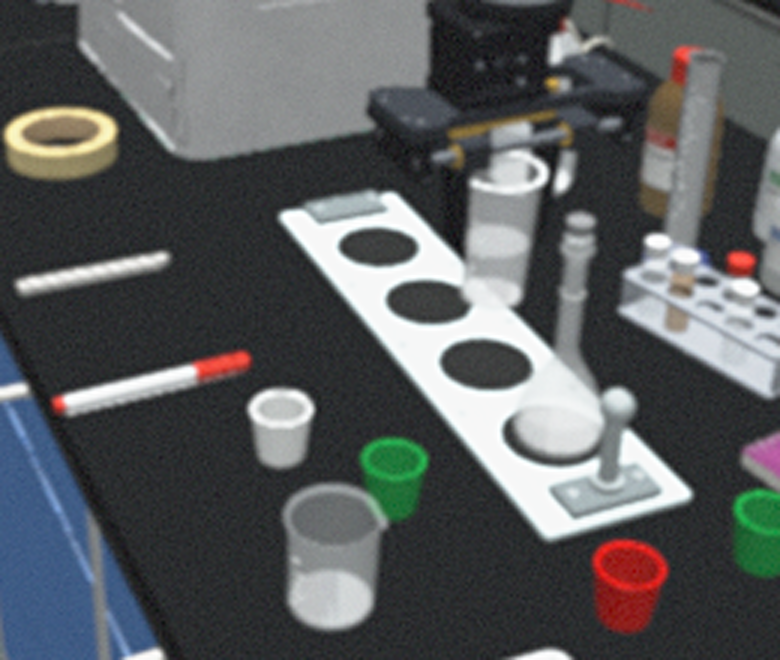

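The side view shows the flask upright on the seat by the post, and the cup held upright over seat 2. Next I lower the cup.

>>> {"api": "apply_moves", "payload": {
  "commands": [
    [0,0,0,-0.001,0,0.015,0.045],
    [0,0,0,0,0,0.02,0.045],
    [0,0,0,0,0,0.013,0.045],
    [0,0,0,0,0,0.005,0.045],
    [0,0,0,0,0,0,0.045]
  ]
}}

```text
t: 11.5
eef_pos: [643.3, -77.7, 246.7]
tcp_rot: [-3.139, -0.001, 1.576]
ft_force: [-0.3, -0.6, -0.4]
opening: 0.609
```

>>> {"api": "apply_moves", "payload": {
  "commands": [
    [0,0,0,0,0,0.002,0.045],
    [0,0,0,0,0,0,0.045]
  ]
}}

```text
t: 11.67
eef_pos: [643.8, -78.1, 246.3]
tcp_rot: [3.141, 0.0, 1.575]
ft_force: [-0.6, -0.6, 0.5]
opening: 0.611
```

>>> {"api": "apply_moves", "payload": {
  "commands": [
    [0,0,0,0,0,0.001,0.045],
    [0,0,0,0,0,0,0.045]
  ]
}}

```text
t: 11.83
eef_pos: [643.7, -78.2, 245.3]
tcp_rot: [3.141, 0.0, 1.575]
ft_force: [-0.8, -1.3, -0.7]
opening: 0.61
```

>>> {"api": "apply_moves", "payload": {
  "commands": [
    [0,0,0,0,0,0.001,0.045],
    [0,0,0,0,0,0,0.045]
  ]
}}

```text
t: 12.0
eef_pos: [643.7, -78.3, 243.9]
tcp_rot: [3.141, -0.0, 1.575]
ft_force: [-1.0, -0.5, -0.8]
opening: 0.607
```

>>> {"api": "apply_moves", "payload": {
  "commands": [
    [0,0,0,0,0,0.001,0.045],
    [0,0,0,0,0,0,0.045]
  ]
}}

```text
t: 12.17
eef_pos: [643.7, -78.3, 243.6]
tcp_rot: [3.141, 0.0, 1.575]
ft_force: [-2.7, 1.7, 7.3]
opening: 0.61
```

>>> {"api": "apply_moves", "payload": {
  "commands": [
    [0,0,0,0,0,0,0.09],
    [0,0,0,0,0,0,0.09],
    [0,0,0,0,0,0,0.09],
    [0,0,0,0,0,0,0.09],
    [0,0,0,0,0,0,0.09]
  ]
}}

```text
t: 12.58
eef_pos: [643.7, -78.3, 242.6]
tcp_rot: [-3.141, -0.0, 1.575]
ft_force: [-1.0, 0.3, -0.4]
opening: 0.902
```

>>> {"api": "apply_moves", "payload": {
  "commands": [
    [0,0,0,0,0,-0.005,0.095],
    [0,0,0,0,0,-0.02,0.095],
    [0,0,0,0,0,-0.035,0.095],
    [0,0,0,0,0,-0.035,0.095],
    [0,0,0,0,0,-0.035,0.095]
  ]
}}

```text
t: 13.0
eef_pos: [643.5, -78.2, 374.4]
tcp_rot: [-3.141, -0.0, 1.575]
ft_force: [0.6, 0.4, 0.3]
opening: 0.997
```

>>> {"api": "apply_moves", "payload": {
  "commands": [
    [0,0,0,0,0,-0.035,0.095],
    [0,0,0,-0.012,-0.012,0,0.095],
    [0,0,0,-0.023,-0.024,0,0.095],
    [0,0,0,-0.024,-0.025,0,0.095],
    [0,0,0,-0.024,-0.025,0,0.095]
  ]
}}

```text
t: 13.42
eef_pos: [556.9, -162.0, 408.2]
tcp_rot: [3.141, 0.0, 1.576]
ft_force: [0.7, -0.9, -0.1]
opening: 0.999
```

>>> {"api": "apply_moves", "payload": {
  "commands": [
    [0,0,0,-0.024,-0.025,0,0.095],
    [0,0,0,-0.024,-0.025,0,0.095],
    [0,0,0,-0.024,-0.025,0,0.095],
    [0,0,0,-0.024,-0.025,0,0.095],
    [0,0,0,-0.018,-0.02,0,0.095]
  ]
}}

```text
t: 13.83
eef_pos: [436.8, -277.4, 408.2]
tcp_rot: [3.141, 0.0, 1.575]
ft_force: [0.5, 0.2, -0.3]
opening: 0.997
```

>>> {"api": "apply_moves", "payload": {
  "commands": [
    [0,0,0,0,0,0,0.095],
    [0,0,0,0,0,0,0.095],
    [0,0,0,0,0,0,0.095]
  ]
}}

```text
t: 14.08
eef_pos: [438.8, -276.0, 408.0]
tcp_rot: [3.141, 0.0, 1.575]
ft_force: [-0.1, -0.5, 0.6]
opening: 0.996
```

```bash
python3 - <<'E'
from h import *
c=cam("wrist"); np.save("w5.npy",c,allow_pickle=True)
s=env.state();print(s["t"],s["eef_pos"],s["tcp_rot"],s["opening"])
save(c,"w5.png"); print(proj(c,(436,-250,68)),proj(c,(436,-250,0)))
E
```

```text
14.1333 [ 439.05916925 -275.69453947  407.89213314] [3.14120281e+00 1.49408032e-05 1.57569217e+00] 0.9979115389121838
[313.58319773 190.50041951] [314.30732781 178.62835128]
```

View pics/w5.png

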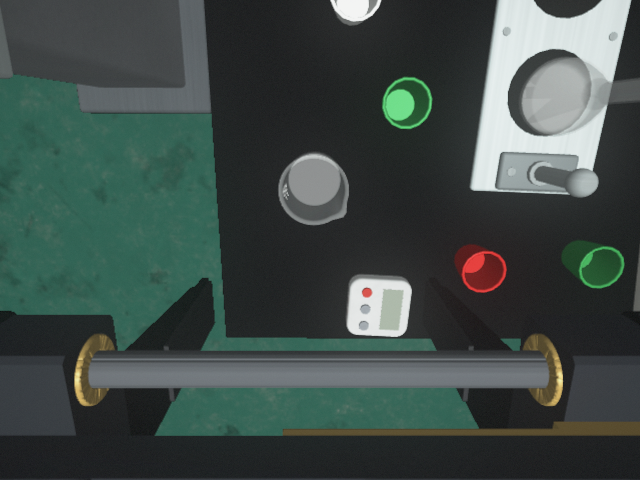

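The view shows the beaker rim centred at about (313,188) and its foot at (314,180), with the spout toward (343,213). Decoys are at (407,103), (483,270) and (600,265), and the timer is at (378,305). The flask base sits on seat 1.

```bash
python3 - <<'E'
from h import *
c=np.load("w5.npy",allow_pickle=True).item(); g=cv2.cvtColor(c["color"],cv2.COLOR_RGB2GRAY)
def big(x0,y0,x1,y1,cond):
    m=np.zeros(g.shape,np.uint8); m[y0:y1,x0:x1]=cond[y0:y1,x0:x1]*255
    return max(cv2.findContours(m,0,1)[0],key=cv2.contourArea)[:,0,:].astype(float)
k=big(270,145,355,232,g>60); print(k.min(0),k.max(0))
k=k[~((k[:,0]>325)&(k[:,1]>195))]; print("rim",circ(c,k[k[:,1]>165],66))
print("foot",circ(c,big(270,145,355,215,g>125),3))
E
```

```text
[278. 152.] [348. 225.]
rim (array([ 435.6, -250.2]), 27.8)
foot (array([ 435.5, -258.2]), 29.5)
```

>>> {"api": "apply_moves", "payload": {
  "commands": [
    [0,0,0,0.025,-0.0035,0,0.095],
    [0,0,0,0,0,0.02,0.095],
    [0,0,0,0,0,0.035,0.095],
    [0,0,0,0,0,0.035,0.095],
    [0,0,0,0,0,0.035,0.095]
  ]
}}

```text
t: 14.55
eef_pos: [435.6, -250.0, 281.8]
tcp_rot: [3.14, 0.001, 1.577]
ft_force: [0.9, -0.3, -0.5]
opening: 0.996
```

>>> {"api": "apply_moves", "payload": {
  "commands": [
    [0,0,0,0,0,0.035,0.095],
    [0,0,0,0,0,0.025,0.095],
    [0,0,0,0,0,0.012,0.095],
    [0,0,0,0,0,0,0.07],
    [0,0,0,0,0,0,0.045]
  ]
}}

```text
t: 14.97
eef_pos: [435.6, -250.6, 210.4]
tcp_rot: [-3.141, -0.001, 1.577]
ft_force: [-0.2, -0.4, 0.2]
opening: 0.91
```

>>> {"api": "apply_moves", "payload": {
  "commands": [
    [0,0,0,0,0,0,0.045],
    [0,0,0,0,0,0,0.045],
    [0,0,0,0,0,0,0.045],
    [0,0,0,0,0,0,0.045],
    [0,0,0,0,0,0,0.045]
  ]
}}

```text
t: 15.38
eef_pos: [435.0, -251.2, 211.3]
tcp_rot: [3.141, 0.001, 1.575]
ft_force: [-0.9, 0.6, 4.0]
opening: 0.573
```

>>> {"api": "apply_moves", "payload": {
  "commands": [
    [0,0,0,0,0,0,0.045],
    [0,0,0,0,0,0,0.045],
    [0,0,0,0,0,0,0.045]
  ]
}}

```text
t: 15.63
eef_pos: [435.0, -251.2, 211.3]
tcp_rot: [3.141, 0.001, 1.575]
ft_force: [-1.4, -0.5, 7.2]
opening: 0.572
```

>>> {"api": "apply_moves", "payload": {
  "commands": [
    [0,0,0,0,0,-0.005,0.045],
    [0,0,0,0,0,-0.02,0.045],
    [0,0,0,0,0,-0.035,0.045],
    [0,0,0,0,0,-0.035,0.045],
    [0,0,0,0,0,-0.03,0.045]
  ]
}}

```text
t: 16.05
eef_pos: [434.7, -251.0, 337.9]
tcp_rot: [3.141, 0.0, 1.575]
ft_force: [0.3, 0.4, 0.1]
opening: 0.571
```

>>> {"api": "apply_moves", "payload": {
  "commands": [
    [0,0,0,0.014,0.011,-0.015,0.045],
    [0,0,0,0.026,0.021,0,0.045],
    [0,0,0,0.026,0.021,0,0.045],
    [0,0,0,0.026,0.021,0,0.045],
    [0,0,0,0.026,0.021,0,0.045]
  ]
}}

```text
t: 16.47
eef_pos: [530.0, -131.4, 351.3]
tcp_rot: [3.141, 0.0, 1.575]
ft_force: [0.7, -0.1, 0.4]
opening: 0.572
```

>>> {"api": "apply_moves", "payload": {
  "commands": [
    [0,0,0,0.026,0.021,0,0.045],
    [0,0,0,0.026,0.021,0,0.045],
    [0,0,0,0.026,0.021,0,0.045],
    [0,0,0,0.026,0.021,0,0.045],
    [0,0,0,0.026,0.02,0,0.045]
  ]
}}

```text
t: 16.88
eef_pos: [633.6, -0.8, 351.0]
tcp_rot: [-3.141, -0.0, 1.575]
ft_force: [-0.1, -0.5, 0.2]
opening: 0.576
```

>>> {"api": "apply_moves", "payload": {
  "commands": [
    [0,0,0,0.02,0.012,0,0.045],
    [0,0,0,0,0,0,0.045],
    [0,0,0,0,0,0,0.045],
    [0,0,0,0,0,0,0.045]
  ]
}}

```text
t: 17.22
eef_pos: [644.3, 17.4, 350.6]
tcp_rot: [-3.141, 0.0, 1.575]
ft_force: [-0.5, 0.0, -0.3]
opening: 0.572
```

```bash
python3 - <<'E'
from h import *
s=env.state();print(s["t"],s["eef_pos"],s["tcp_rot"],s["opening"])
E
```

```text
17.2167 [644.33259408  17.35922786 350.64931663] [-3.14086095e+00  4.30928813e-05  1.57530106e+00] 0.5716293666250493
```

>>> {"api": "apply_moves", "payload": {
  "commands": [
    [0,0,0,-0.0015,0.0018,0.015,0.045],
    [0,0,0,0,0,0.03,0.045],
    [0,0,0,0,0,0.035,0.045],
    [0,0,0,0,0,0.028,0.045],
    [0,0,0,0,0,0.012,0.045]
  ]
}}

```text
t: 17.63
eef_pos: [645.4, 15.0, 227.5]
tcp_rot: [-3.137, -0.0, 1.574]
ft_force: [-0.6, 0.4, -0.3]
opening: 0.573
```

>>> {"api": "apply_moves", "payload": {
  "commands": [
    [0,0,0,0,0,0.003,0.045],
    [0,0,0,0,0,0,0.045],
    [0,0,0,0,0,0,0.045]
  ]
}}

```text
t: 17.88
eef_pos: [646.9, 15.8, 229.3]
tcp_rot: [3.14, 0.0, 1.575]
ft_force: [-0.2, -0.3, -0.4]
opening: 0.569
```

>>> {"api": "apply_moves", "payload": {
  "commands": [
    [0,0,0,0,0,0.0015,0.045],
    [0,0,0,0,0,0,0.045]
  ]
}}

```text
t: 18.05
eef_pos: [646.8, 16.2, 227.6]
tcp_rot: [3.139, 0.0, 1.575]
ft_force: [-1.0, -0.7, -0.1]
opening: 0.575
```

>>> {"api": "apply_moves", "payload": {
  "commands": [
    [0,0,0,0,0,0.0015,0.045],
    [0,0,0,0,-0.0005,0.001,0.045],
    [0,0,0,0,0,0,0.045]
  ]
}}

```text
t: 18.3
eef_pos: [646.0, 16.4, 223.8]
tcp_rot: [3.142, -0.0, 1.575]
ft_force: [0.5, -0.8, 1.0]
opening: 0.575
```

>>> {"api": "apply_moves", "payload": {
  "commands": [
    [0,0,0,0,0,0.001,0.045],
    [0,0,0,0,0,0,0.045]
  ]
}}

```text
t: 18.47
eef_pos: [646.1, 16.4, 223.3]
tcp_rot: [3.141, -0.0, 1.575]
ft_force: [-1.9, 0.9, 5.3]
opening: 0.57
```

>>> {"api": "apply_moves", "payload": {
  "commands": [
    [0,0,0,0,0,0.001,0.045],
    [0,0,0,0,0,0,0.045]
  ]
}}

```text
t: 18.63
eef_pos: [646.1, 16.3, 223.3]
tcp_rot: [3.141, 0.0, 1.575]
ft_force: [-6.0, 1.1, 14.3]
opening: 0.575
```

>>> {"api": "apply_moves", "payload": {
  "commands": [
    [0,0,0,0,0,-0.001,0.09],
    [0,0,0,0,0,0,0.09],
    [0,0,0,0,0,0,0.09],
    [0,0,0,0,0,0,0.09],
    [0,0,0,0,0,0,0.09]
  ]
}}

```text
t: 19.05
eef_pos: [646.1, 16.3, 222.5]
tcp_rot: [-3.141, -0.0, 1.575]
ft_force: [-0.3, 0.2, 0.1]
opening: 0.867
```

>>> {"api": "apply_moves", "payload": {
  "commands": [
    [0,0,0,0,0,-0.01,0.09],
    [0,0,0,0,0,-0.03,0.09],
    [0,0,0,0,0,-0.035,0.09],
    [0,0,0,0,0,-0.035,0.09],
    [0,0,0,0,0,-0.035,0.09]
  ]
}}

```text
t: 19.47
eef_pos: [645.8, 16.3, 370.0]
tcp_rot: [3.142, -0.0, 1.575]
ft_force: [1.1, -1.1, 1.5]
opening: 0.945
```

>>> {"api": "apply_moves", "payload": {
  "commands": [
    [0,0,0,0,0,-0.035,0.09],
    [0,0,0,-0.012,-0.014,0,0.09],
    [0,0,0,-0.02,-0.024,0,0.09],
    [0,0,0,-0.022,-0.026,0,0.09],
    [0,0,0,-0.022,-0.026,0,0.09]
  ]
}}

```text
t: 19.88
eef_pos: [555.0, -60.5, 403.4]
tcp_rot: [3.141, 0.0, 1.576]
ft_force: [0.9, -0.7, 0.6]
opening: 0.946
```

>>> {"api": "apply_moves", "payload": {
  "commands": [
    [0,0,0,-0.022,-0.026,0,0.09],
    [0,0,0,-0.022,-0.026,0,0.09],
    [0,0,0,-0.02,-0.024,0,0.09],
    [0,0,0,-0.01,-0.012,0,0.09],
    [0,0,0,0,0,0,0.09]
  ]
}}

```text
t: 20.3
eef_pos: [466.8, -135.9, 403.6]
tcp_rot: [3.141, 0.0, 1.573]
ft_force: [0.0, 1.1, 0.0]
opening: 0.944
```

>>> {"api": "apply_moves", "payload": {
  "commands": [
    [0,0,0,0,0,0,0.09],
    [0,0,0,0,0,0,0.09]
  ]
}}

```text
t: 20.47
eef_pos: [469.3, -134.2, 403.2]
tcp_rot: [3.141, 0.0, 1.575]
ft_force: [-0.4, 0.1, 0.4]
opening: 0.946
```

```bash
python3 - <<'E'
from h import *
c=cam("wrist"); np.save("w6.npy",c,allow_pickle=True)
s=env.state();print(s["t"],s["eef_pos"],s["tcp_rot"],s["opening"])
g=cv2.cvtColor(c["color"],cv2.COLOR_RGB2GRAY); save(c,"w6.png")
u,v=proj(c,(468.4,-103.2,38)).astype(int); print(u,v)
m=np.zeros_like(g); m[v-35:v+35,u-35:u+35]=(g[v-35:v+35,u-35:u+35]>100)*255
k=max(cv2.findContours(m,0,1)[0],key=cv2.contourArea)[:,0,:].astype(float); print(k.min(0),k.max(0))
print(circ(c,k,38),circ(c,k[k[:,1]>np.median(k[:,1])],38))
E
```

```text
20.5167 [ 469.37310157 -134.03758923  402.9300115 ] [ 3.14102226e+00 -6.73355675e-06  1.57575984e+00] 0.9453170300732092
316 179
[291. 155.] [339. 203.]
(array([ 467.5, -103. ]), 20.0) (array([ 467.6, -103. ]), 20.1)
```

View pics/w6.png

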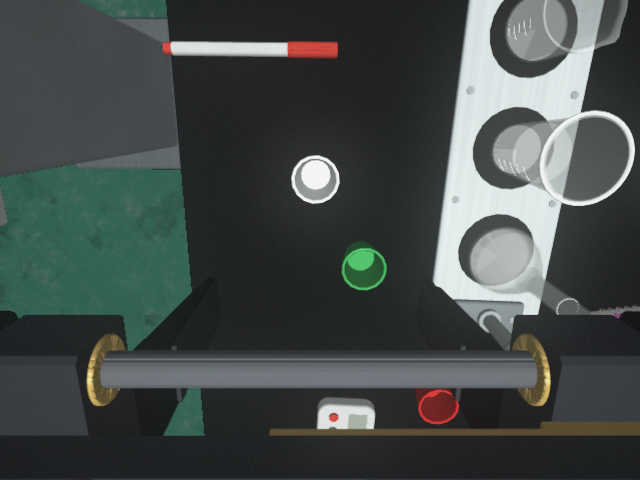

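Crucible rim is at (316,179), giving (467.5,-103.0). Beaker, cup and flask stand on seats 3, 2 and 1 at the right edge. Marker, timer and decoys are untouched.

>>> {"api": "apply_moves", "payload": {
  "commands": [
    [0,0,0,0.031,-0.002,0,0.09],
    [0,0,0,0,0,0.02,0.09],
    [0,0,0,0,0,0.035,0.09],
    [0,0,0,0,0,0.035,0.09],
    [0,0,0,0,0,0.035,0.09]
  ]
}}

```text
t: 20.93
eef_pos: [467.2, -102.5, 276.6]
tcp_rot: [3.14, 0.0, 1.577]
ft_force: [1.0, -0.8, -0.0]
opening: 0.947
```

>>> {"api": "apply_moves", "payload": {
  "commands": [
    [0,0,0,0,0,0.035,0.09],
    [0,0,0,0,0,0.027,0.09],
    [0,0,0,0,0,0.013,0.09],
    [0,0,0,0,0,0.005,0.09],
    [0,0,0,0,0,0,0.07]
  ]
}}

```text
t: 21.35
eef_pos: [467.1, -103.0, 196.6]
tcp_rot: [-3.14, -0.001, 1.576]
ft_force: [0.5, 0.7, -0.1]
opening: 0.92
```

```bash
python3 - <<'E'
from h import *
s=env.state();print(s["t"],s["eef_pos"],s["tcp_rot"],s["ft_force"])
E
```

```text
21.35 [ 467.07061663 -102.95507407  196.6056987 ] [-3.13963870e+00 -8.44046477e-04  1.57627339e+00] [ 0.52005253  0.68601986 -0.11515138]
```

>>> {"api": "apply_moves", "payload": {
  "commands": [
    [0,0,0,0,0,0,0.03],
    [0,0,0,0,0,0,0.03],
    [0,0,0,0,0,0,0.03],
    [0,0,0,0,0,0,0.03],
    [0,0,0,0,0,0,0.03]
  ]
}}

```text
t: 21.77
eef_pos: [466.7, -103.5, 198.4]
tcp_rot: [3.14, 0.0, 1.575]
ft_force: [0.0, 0.3, 0.3]
opening: 0.582
```

>>> {"api": "apply_moves", "payload": {
  "commands": [
    [0,0,0,0,0,0,0.03],
    [0,0,0,0,0,0,0.03],
    [0,0,0,0,0,0,0.03],
    [0,0,0,0,0,0,0.03],
    [0,0,0,0,0,0,0.03]
  ]
}}

```text
t: 22.18
eef_pos: [466.7, -103.6, 197.9]
tcp_rot: [3.141, 0.0, 1.575]
ft_force: [-0.7, -0.4, 5.2]
opening: 0.407
```

>>> {"api": "apply_moves", "payload": {
  "commands": [
    [0,0,0,0,0,-0.003,0.03],
    [0,0,0,0,0,-0.01,0.03],
    [0,0,0,0,0,-0.02,0.03],
    [0,0,0,0,0,-0.025,0.03],
    [0,0,0,0,0,-0.025,0.03]
  ]
}}

```text
t: 22.6
eef_pos: [466.4, -103.4, 282.0]
tcp_rot: [-3.141, -0.0, 1.575]
ft_force: [0.4, 0.4, -0.1]
opening: 0.407
```

>>> {"api": "apply_moves", "payload": {
  "commands": [
    [0,0,0,0.01,0.008,-0.025,0.03],
    [0,0,0,0.022,0.018,-0.005,0.03],
    [0,0,0,0.026,0.022,0,0.03],
    [0,0,0,0.026,0.022,0,0.03],
    [0,0,0,0.026,0.022,0,0.03]
  ]
}}

```text
t: 23.02
eef_pos: [558.7, 8.2, 311.9]
tcp_rot: [3.141, 0.0, 1.575]
ft_force: [0.4, -0.9, -0.5]
opening: 0.408
```

>>> {"api": "apply_moves", "payload": {
  "commands": [
    [0,0,0,0.026,0.022,0,0.03],
    [0,0,0,0.026,0.022,0,0.03],
    [0,0,0,0.026,0.022,0,0.03],
    [0,0,0,0.018,0.017,0,0.03],
    [0,0,0,0.009,0.008,0,0.03]
  ]
}}

```text
t: 23.43
eef_pos: [649.8, 114.7, 311.3]
tcp_rot: [3.141, -0.0, 1.577]
ft_force: [-0.2, 0.6, 0.1]
opening: 0.411
```

>>> {"api": "apply_moves", "payload": {
  "commands": [
    [0,0,0,0,0,0,0.03],
    [0,0,0,0,0,0,0.03],
    [0,0,0,0,0,0,0.03]
  ]
}}

```text
t: 23.68
eef_pos: [648.0, 111.7, 311.0]
tcp_rot: [-3.141, 0.0, 1.575]
ft_force: [-0.1, 0.9, -0.4]
opening: 0.411
```

```bash
python3 - <<'E'
from h import *
s=env.state();print(s["t"],s["eef_pos"],s["tcp_rot"],s["opening"])
t=cam("side"); save(t,"s7.png",(200,160,460,380),3)
E
```

```text
23.6833 [648.02364831 111.69896068 310.95381712] [-3.14087294e+00  9.38787224e-05  1.57496264e+00] 0.41058426835774
```

View pics/s7.png

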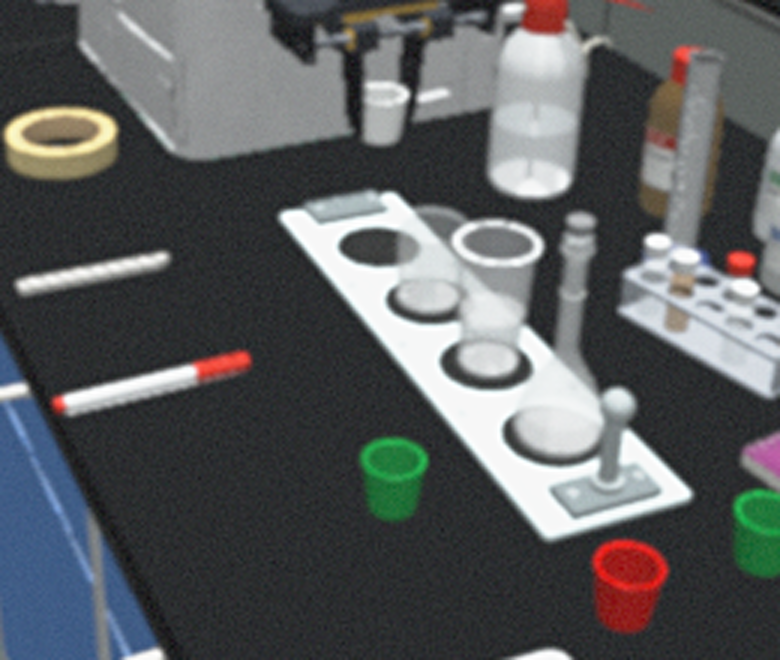

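The side view shows the crucible held upright over seat 4, and beaker, cup and flask standing centred on seats 3, 2 and 1.

>>> {"api": "apply_moves", "payload": {
  "commands": [
    [0,0,0,-0.001,0.0016,0.015,0.03],
    [0,0,0,0,0,0.03,0.03],
    [0,0,0,0,0,0.027,0.03],
    [0,0,0,0,0,0.015,0.03],
    [0,0,0,0,0,0.007,0.03]
  ]
}}

```text
t: 24.15
eef_pos: [649.5, 110.3, 214.7]
tcp_rot: [-3.138, 0.0, 1.574]
ft_force: [-0.0, -0.1, -0.4]
opening: 0.41
```

>>> {"api": "apply_moves", "payload": {
  "commands": [
    [0,0,0,0,0,0.002,0.03],
    [0,0,0,0,0,0,0.03],
    [0,0,0,0,0,0,0.03]
  ]
}}

```text
t: 24.4
eef_pos: [650.5, 111.1, 216.0]
tcp_rot: [3.14, -0.0, 1.575]
ft_force: [0.6, 0.5, -0.0]
opening: 0.405
```

>>> {"api": "apply_moves", "payload": {
  "commands": [
    [0,0,0,0,-0.0005,0.003,0.03],
    [0,0,0,0,0,0.001,0.03],
    [0,0,0,0,0,0,0.03]
  ]
}}

```text
t: 24.65
eef_pos: [649.7, 111.3, 211.1]
tcp_rot: [3.141, -0.0, 1.575]
ft_force: [0.1, 0.2, -0.5]
opening: 0.407
```

>>> {"api": "apply_moves", "payload": {
  "commands": [
    [0,0,0,0,0,0.001,0.03],
    [0,0,0,0,0,0,0.03]
  ]
}}

```text
t: 24.82
eef_pos: [649.8, 111.4, 210.0]
tcp_rot: [3.141, -0.0, 1.575]
ft_force: [0.5, -0.1, 2.1]
opening: 0.409
```

>>> {"api": "apply_moves", "payload": {
  "commands": [
    [0,0,0,0,0,0.001,0.03],
    [0,0,0,0,0,0,0.03]
  ]
}}

```text
t: 24.98
eef_pos: [649.8, 111.4, 209.9]
tcp_rot: [3.141, -0.0, 1.575]
ft_force: [-3.2, 1.1, 10.5]
opening: 0.409
```

>>> {"api": "apply_moves", "payload": {
  "commands": [
    [0,0,0,0,0,-0.001,0.075],
    [0,0,0,0,0,0,0.075],
    [0,0,0,0,0,0,0.075],
    [0,0,0,0,0,0,0.075],
    [0,0,0,0,0,0,0.075]
  ]
}}

```text
t: 25.4
eef_pos: [649.7, 111.3, 209.5]
tcp_rot: [-3.141, -0.0, 1.575]
ft_force: [-0.8, -0.5, 0.0]
opening: 0.705
```

>>> {"api": "apply_moves", "payload": {
  "commands": [
    [0,0,0,0,0,-0.01,0.075],
    [0,0,0,0,0,-0.03,0.075],
    [0,0,0,0,0,-0.035,0.075],
    [0,0,0,0,0,-0.035,0.075],
    [0,0,0,0,0,-0.035,0.075]
  ]
}}

```text
t: 25.82
eef_pos: [649.5, 111.3, 357.0]
tcp_rot: [-3.142, -0.0, 1.575]
ft_force: [-0.3, 0.4, -0.4]
opening: 0.786
```

>>> {"api": "apply_moves", "payload": {
  "commands": [
    [0,0,0,0,0,-0.035,0.075],
    [0,0,0,-0.01,-0.01,-0.02,0.075],
    [0,0,0,-0.03,-0.015,0,0.075],
    [0,0,0,-0.03,-0.015,0,0.075],
    [0,0,0,-0.03,-0.01,0,0.075]
  ]
}}

```text
t: 26.23
eef_pos: [598.7, 10.5, 411.0]
tcp_rot: [3.141, 0.0, 1.576]
ft_force: [-0.1, -0.4, 0.2]
opening: 0.791
```

>>> {"api": "apply_moves", "payload": {
  "commands": [
    [0,0,0,-0.02,0,0,0.075],
    [0,0,0,0,0,0,0.075],
    [0,0,0,0,0,0,0.075],
    [0,0,0,0,0,0,0.075]
  ]
}}

```text
t: 26.57
eef_pos: [600.3, -8.5, 410.1]
tcp_rot: [3.141, -0.0, 1.575]
ft_force: [-0.1, 0.5, -0.8]
opening: 0.788
```

```bash
python3 - <<'E'
from h import *
c=cam("wrist"); np.save("w8.npy",c,allow_pickle=True); save(c,"w8.png")
s=env.state();print(s["t"],s["eef_pos"],s["tcp_rot"])
E
```

```text
26.6167 [600.35873801  -8.15107098 409.95921252] [ 3.14133300e+00 -2.31237938e-04  1.57578593e+00]
```

>>> {"api": "apply_moves", "payload": {
  "commands": [
    [0,0,0,-0.02,-0.02,0,0.075],
    [0,0,0,-0.035,-0.02,0,0.075],
    [0,0,0,-0.035,-0.02,0,0.075],
    [0,0,0,-0.035,0,0,0.075],
    [0,0,0,-0.035,0,0,0.075]
  ]
}}

```text
t: 27.03
eef_pos: [540.5, -169.4, 410.2]
tcp_rot: [3.141, -0.0, 1.577]
ft_force: [1.5, -0.7, -0.0]
opening: 0.791
```

>>> {"api": "apply_moves", "payload": {
  "commands": [
    [0,0,0,-0.035,0,0,0.075],
    [0,0,0,-0.025,0,0,0.075],
    [0,0,0,0,0,0,0.075],
    [0,0,0,0,0,0,0.075],
    [0,0,0,0,0,0,0.075]
  ]
}}

```text
t: 27.45
eef_pos: [541.5, -228.0, 409.5]
tcp_rot: [-3.141, -0.001, 1.576]
ft_force: [-0.2, -0.0, 0.4]
opening: 0.79
```

```bash
python3 - <<'E'
from h import *
a=np.load("w8.npy",allow_pickle=True).item()
c=cam("wrist"); np.save("w9.npy",c,allow_pickle=True)
s=env.state();print(s["t"],s["eef_pos"],s["tcp_rot"])
im=np.hstack([a["color"][:320,240:],c["color"][:320,240:]])[:,:,::-1]
cv2.imwrite("pics/w9.png",im)
E
```

```text
27.5 [ 541.54129697 -227.75072372  409.68058903] [-3.14138495e+00 -4.41831764e-04  1.57670791e+00]
```

View pics/w9.png

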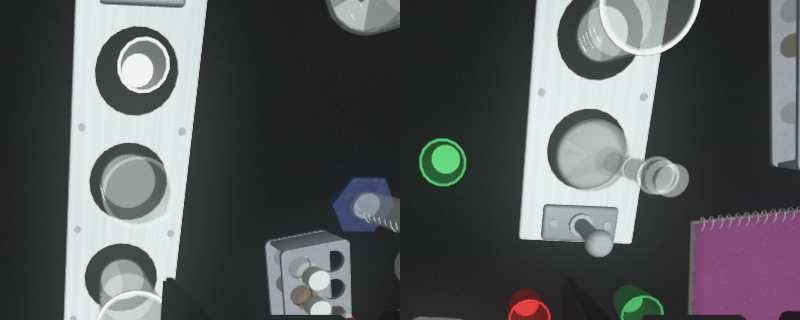

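```bash
python3 - <<'E'
from h import *
a=np.load("w8.npy",allow_pickle=True).item(); b=np.load("w9.npy",allow_pickle=True).item()
for n,c,u,v,z,s in(("cruc rim",a,383.5,65,50,(649.6,111)),("cruc floor",a,378,70.5,16,(649.6,111)),("beaker rim",a,376,190,80,(646,16.4)),("beaker floor",a,369,181,14,(646,16.4)),
  ("cup foot",b,442,31,14,(643,-78.7)),("flask bulb",b,431,154,32,(639.5,-173.4)),("seat1",b,426,149,12,(639.5,-173.4)),("seat4",a,376.5,70.5,12,(649.6,111))):
    p=onz(c,u,v,z)[:2]; print(n,p.round(1),(p-s).round(1))
E
```

```text
cruc rim [650.8 111.3] [1.2 0.3]
cruc floor [651.4 111.1] [1.8 0.1]
beaker rim [644.9  19.8] [-1.1  3.4]
beaker floor [647.6  17.3] [1.6 0.9]
cup foot [644.  -77.3] [1.  1.4]
flask bulb [ 638.2 -176.1] [-1.3 -2.7]
seat1 [ 638.7 -173.2] [-0.8  0.2]
seat4 [650.7 111.6] [1.1 0.6]
```

All four are within about 3 mm of their seat centres, so I'm handing in.

```bash
python3 -c "
from cell import env
print(env.job_done())"
```

```text
the job is handed in; nothing more can be done
None
```

All four vessels are on the labware rail in height order from the post: flask, cup, beaker, then the white crucible at the far end. I handed the job in at about 27.5 s of the 99 s allowed, with the gripper clear of everything.

**Centring:** the last wrist-camera views put every vessel within about 3.5 mm of its seat centre. I picked these points by eye from the picture.

| Vessel | Offset in x, y (mm) | Measured at |
|---|---|---|
| Flask | -1.3, -2.7 | bulb |
| Cup | 1.0, 1.4 | foot |
| Beaker | 1.6, 0.9 | floor |
| Beaker | -1.1, 3.4 | rim |
| Crucible | 1.2, 0.3 | rim |

**Disagreement:** the beaker's rim and floor readings differ by about 3 mm; I put that down to its spout and to reading pixels by eye.

**Upright:** all four look upright and free-standing in the last wrist views. I did not take another side view after setting down the crucible.

**Bystanders:** the marker, tweezers and tape looked undisturbed in the last side view, and the timer in the wrist view before that.

**Forces:** the largest wrist force I saw in the readings was about 16 N, while setting down the beaker.

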